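# Lock the plaster cast in its carrying cradle with the spring clip

## Robot

A 6-joint arm with a two-finger parallel gripper is mounted at the origin on a cart in front of the work surface, level with it; the furniture and walls round the work are solid. World frame = base frame: x ahead of the robot, y to its left, z up, the work surface at z = 0. Lengths are in m, angles in rad, forces in N, time in s.
With the tool pointing down it reaches from about 0.3 to 0.775 m from the base axis. Payload 14.6 kg.
Tool frame: the origin (TCP) lies midway between the tips of the shut fingers; the grasp point (between the pads) lies 19 mm behind it (bot.grasp_offset is the distance from the TCP to the grasp point, in m); z points along the fingers, y is the direction in which the jaws open and shut (so a half turn about z gives the same grasp; the last joint's range is limited). The gripper opens to 85 mm and grips with 20 to 120 N. Pads are 22 mm wide; open, the fingers measure 114 mm over their backs; the gripper's body (76 mm by 85 mm) begins 54 mm behind the grasp point. The pads swing forward as they close: fully open they stand 13 mm farther back than shut.
Start: joints at [1.27, 0.3, 1.521, -0, 1.321, -0.067], TCP at [0.127, 0.535, 0.231] pointing down, gripper open.
Joint ranges: [-3.03, 3.03], [-0.79, 2.21], [0.23, 2.52], [-1.04, 4.18], [0, 3.07], [-2.55, 2.55]. Speed limits (rad/s): [2.22, 2.22, 2.57, 3.14, 3.14, 3.14].

## Interface

Orientations are given as [roll, pitch, yaw] about the fixed x, y, z axes, in that order (R = Rz(yaw) Ry(pitch) Rx(roll)).
In Python, from workcell import bot gives the robot as it stands. Calls block until the motion is done:
- bot.movep(position, orientation): joint-space move of the TCP to a pose.
- bot.move_linear(position, orientation=None, feed=0.15): straight line of the TCP; orientation=None keeps the orientation; feed is the mean speed in m/s.
- bot.movej(angles): joint-space move.
- bot.open_gripper() and bot.clamp(): open the fingers fully, or close them until they stop; the grip force is fixed at half the most.
- bot.dwell(seconds).
- bot.inverse_kinematics(position, orientation): joint angles nearest the present ones, or None.
- bot.get_image(name): name is "side" or "top"; returns (picture, depth): 400x640x3 uint8, red, green, blue; 400x640 float32, m along the optical axis (not along the pixel's ray), 0 where there is no reading.
- bot.camera_info(name): a dict with "fx", "fy", "cx", "cy" (pixels), "origin" and "attitude" of the camera in the world. Camera axes: x right, y down, z forward; pixel columns grow to the right and rows downward; lengths in m; the calibration is good to about 2 mm. A picture is of the moment at which its call begins. camera_info takes no time and is no camera call.
A pose or a line that the arm cannot do raises bot.MotionError and nothing moves.
- bot.hand_in(): hands the job in, once; it reports no verdict.
Readings, each from a call of its own:
- bot.get_clock(): time.
- bot.get_joints(): joint angles.
- bot.get_dq(): joint speeds.
- bot.get_joint_efforts(): joint torques, N m.
- bot.get_position(): TCP position.
- bot.get_tool_rot(): TCP orientation.
- bot.get_wrist_force(): force on the tool from outside, world axes, zero at the start.
- bot.get_torque(): the same for the moment, N m.
- bot.get_width(): opening from 0.0 (shut) to 1.0 (fully open).
Only numpy, scipy, OpenCV 4.12 (cv2) and the standard library are available. Lean on these libraries where they do the work, as an engineer would, in place of code of your own. Each camera call takes 0.05 s, during which the arm holds its last target.

## Task

Lock the plaster cast into its carrying cradle for the trip to the lab: press the half-open hold-down strap fully down so that its fork straddles the locking pin, then take the hairpin spring clip by its grip and push it flat along the small shelf, sideways over the pin shank between fork and pin head, until it snaps fully home. Do not force it: the pin gives way at first, and once the clip has snapped on, pressing harder only bends the pin. Let go, and leave the other things on the cabinet where they stand.

Things in the scene. Friction and masses are not known exactly. Their poses are not given: they have to be found in the camera images.
- strap (a joint): Opening angle (rad) of the flat steel hold-down strap over the plaster cast: 0 = fully down, grows as its forked end rises; starts at 0.5 to 0.9 and stays where it is left (pressing it down takes about 3 N at the pad). The level hinge lies across the cradle's far end.
- strap_pad (a point): Point to press: middle of the strap's upper face (34 mm wide, 4 mm thick) above the cast, 42 mm from the hinge axis, at height 44 mm when down. It moves with the strap: +x of its frame points from fork to hinge, +z out of the upper face. The closed fork has two 8 mm prongs with an 18 mm gap, tops at height 44 mm, one each side of the pin.
- pin_axis (a point): Upright steel locking pin, shank 10 mm thick; origin on its axis at height 47 mm (mid wire of a clip resting on the closed fork). Head 15 mm wide, underside 14 mm and top 18 mm above the origin. +x: pushing direction, towards cast and hinge; z up. Loose in a slot: at 1 to 2 N it slides +x by an unknown 2 to 28 mm (its start varies) to a rubber stop of about 20 N per mm.
- clip_grip (a point): Centre of the upright grey grip of the spring clip, 27 mm above the clip's underside; block 22 mm along x, 20 mm across y, top 46 mm above the underside. The clip starts flat on the cabinet top. x points to the clip's open mouth, z up. Clip: 22 mm wide (31 at the mouth), 6 mm thick, from 25 mm behind to 69 mm ahead of this point, about 90 g.
- clip_seat (a point): Where the pin's axis must lie: 50 mm ahead of the grip centre, mid wire (3 mm above the underside); same axes. The sprung legs are 10 mm apart here, 5 mm at a bulge 6 mm ahead, 19 mm at the mouth 16 mm ahead. A solid tongue 5 mm behind stops the pin. Passing the bulge takes about 8 to 12 N, then the force drops, and rises steeply at the tongue.
- dappen_dish: Small amber faceted dish standing on the cabinet, 35 mm wide, 30 mm tall; origin at its underside. Leave alone.
- mouth_mirror: Mouth mirror lying on the cabinet, 161 mm long, 22 mm wide; leave alone.
- spray_dark: Tall white and dark spray can at the back, 54 mm wide, 190 mm tall; origin at its underside. Leave alone.
- shelf (a point): Centre of the top of the small fixed shelf before the pin, on its -x side: 24 mm wide, 45 mm long, at height 43 mm, just under the clip's path; same axes as pin_axis.
- pin (a joint): How far (m) the pin is pressed into the rubber that lines its shoe, along +x: 0 when unloaded, 1 mm = 20 N of push on the pin. More than about 22 N would bend the pin.

How it is judged:
On the way, in this order (a step that is already met when the one before it is completed fails the run):
1. the strap is fully down (value of joint strap below 0.06 rad), for 0.2 s.
2. the clip has snapped on the pin (value of joint strap below 0.06 rad and horizontal distance between clip_seat and pin_axis below 0.0035 m and z of clip_seat in the frame of pin_axis between -0.006 and 0.012 m), for 0.2 s.
At the end, for the whole second after the job is handed in: The strap is down (within 0.06 rad); the clip lies flat (within 0.2 rad) between fork and pin head, its seat centre within 3.5 mm of the pin's axis, its length along the pushing direction (within 0.35 rad) with the grip out over the shelf side; the clip is released (all of step 2 and angle between clip_seat's own z axis and vertical below 0.2 rad and angle between the x axis of clip_seat and the x axis of pin_axis, either way round below 0.35 rad and horizontal distance between clip_grip and strap_pad above 0.08 m); the robot touches nothing.
It fails at once if the pin is pressed into its rubber stop with more than 22 N (by more than 1.1 mm) (value of joint pin above 0.0011 m or value of joint pin below -0.0011 m).
It fails at once if a bystander is shifted by more than 25 mm (distance of any of dappen_dish, mouth_mirror, spray_dark from where it was at the start of the episode above 0.025 m).
It also fails if it takes over 61 s, if anything falls off the work surface, if the arm or the gripper's body presses on something with over 40 N, if the wrist force passes 120 N, or if a joint passes its speed limit or range.

## Working session

There is one attempt and no reset: what is moved stays moved. The work goes in short steps, each a Python script; the robot and the scene stay as the last script left them, time stands still between calls to the robot, and variables do not carry over. Pictures are saved under pics/ and viewed, and the job is handed in when it is done.

```bash
ls; mkdir -p pics; python3 - <<'E'
from workcell import bot
import cv2, numpy as np
for n in ("side","top"):
    im,d=bot.get_image(n)
    cv2.imwrite(f"pics/{n}0.png",im[:,:,::-1]); np.save(f"pics/{n}0.npy",d)
    print(n,bot.camera_info(n))
print(bot.get_clock(),bot.get_position(),bot.get_tool_rot(),bot.get_wrist_force(),bot.grasp_offset)
E
```

```text
pics
side {'fx': 394.44777865816, 'fy': 394.44777865816, 'cx': 321.6846620369958, 'cy': 198.53687726952188, 'origin': array([ 0.2927705 , -0.54742775,  0.52623992]), 'attitude': array([-2.16005764,  0.00540023, -0.42626998])}
top {'fx': 429.7112190560463, 'fy': 429.7112190560463, 'cx': 314.2708183547166, 'cy': 196.24895644701513, 'origin': array([0.36040557, 0.09347313, 0.90756411]), 'attitude': array([-2.91146246e+00,  1.29236334e-03, -1.66743492e+00])}
0.1 [0.12736444 0.53483212 0.23076443] [-3.14051883e+00 -6.11743859e-05  2.90781259e+00] [-0.45305445 -0.16940298  0.07799097] 0.0187
```

View pics/side0.png

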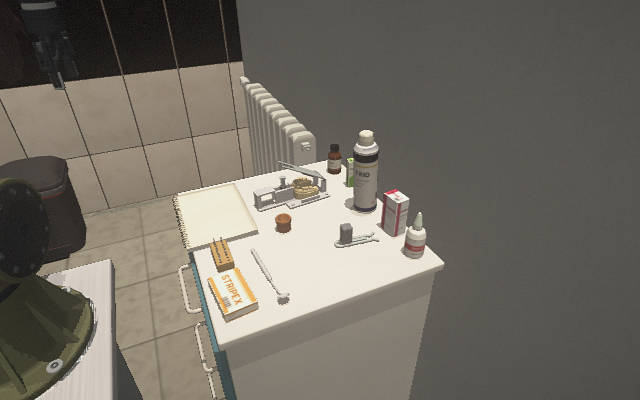

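View pics/top0.png

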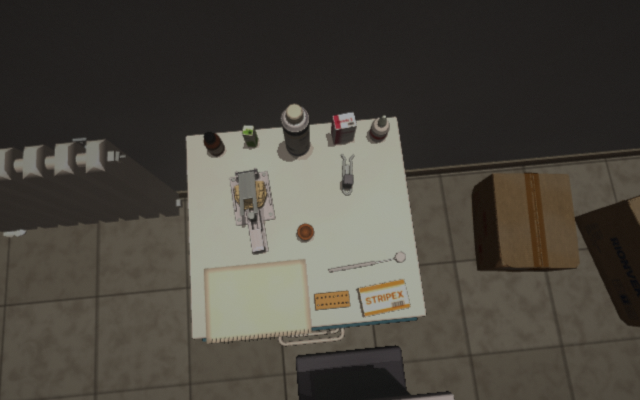

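The top view shows the cradle near (252,208), with its hinge at the top of the picture (+x), and the clip near (347,178). The dish is at (306,232), the mirror at (370,264) and the can at (296,130). I'll enlarge these areas.

```bash
cat > h.py <<'E'
import numpy as np, cv2
from scipy.spatial.transform import Rotation as R
from workcell import bot
def proj(n,P):
    c=bot.camera_info(n); M=R.from_euler('xyz',c['attitude']).as_matrix()
    q=(np.atleast_2d(P)-c['origin'])@M
    return np.c_[q[:,0]/q[:,2]*c['fx']+c['cx'], q[:,1]/q[:,2]*c['fy']+c['cy']]
def cloud(n,d):
    c=bot.camera_info(n); M=R.from_euler('xyz',c['attitude']).as_matrix()
    v,u=np.mgrid[0:400,0:640]
    q=np.dstack([(u-c['cx'])/c['fx']*d,(v-c['cy'])/c['fy']*d,d])
    return q@M.T+c['origin']
def atz(n,u,v,z):
    c=bot.camera_info(n); M=R.from_euler('xyz',c['attitude']).as_matrix()
    r=M@np.array([(u-c['cx'])/c['fx'],(v-c['cy'])/c['fy'],1]); t=(z-c['origin'][2])/r[2]
    return c['origin']+t*r
def crop(im,u0,v0,u1,v1,s,name):
    o=cv2.resize(im[v0:v1,u0:u1],None,fx=s,fy=s,interpolation=cv2.INTER_CUBIC)[:,:,::-1].copy()
    for u in range((u0+9)//10*10,u1,10): cv2.putText(o,str(u),(int((u-u0)*s),10),0,.35,(0,0,255),1); cv2.line(o,(int((u-u0+.5)*s),12),(int((u-u0+.5)*s),18),(0,0,255),1)
    for v in range((v0+9)//10*10,v1,10): cv2.putText(o,str(v),(0,int((v-v0+.5)*s)+4),0,.35,(0,0,255),1); cv2.line(o,(24,int((v-v0+.5)*s)),(30,int((v-v0+.5)*s)),(0,0,255),1)
    cv2.imwrite(name,o)
E
python3 - <<'E'
from h import *
t=cv2.imread('pics/top0.png')[:,:,::-1]; s=cv2.imread('pics/side0.png')[:,:,::-1]
a=lambda im,b,f:crop(im,*b,f,'pics/tmp.png') or cv2.imread('pics/tmp.png')
crop(t,225,160,285,260,6,'pics/c1.png'); crop(t,325,145,370,200,10,'pics/c2.png')
crop(s,245,150,335,215,8,'pics/c3.png'); crop(s,325,215,385,255,10,'pics/c4.png')
P=cloud('top',np.load('pics/top0.npy')); Q=cloud('side',np.load('pics/side0.npy'))
for v,u in [(264,370),(230,350),(180,380)]: print(P[v,u])
for v,u in [(190,240),(240,300)]: print(Q[v,u])
E
```

```text
[ 0.41561027 -0.02699033  0.00641547]
[ 0.49144984  0.00541009 -0.00102825]
[ 5.94655234e-01 -7.26042756e-02 -2.97740860e-04]
[4.47125671e-01 2.90122264e-01 4.00143141e-04]
[0.51020404 0.04676443 0.00151522]
```

View pics/c1.png

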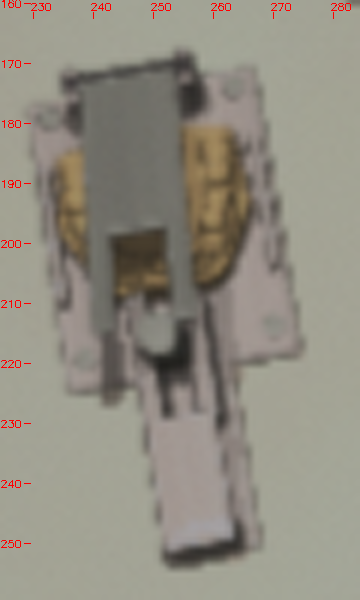

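View pics/c2.png

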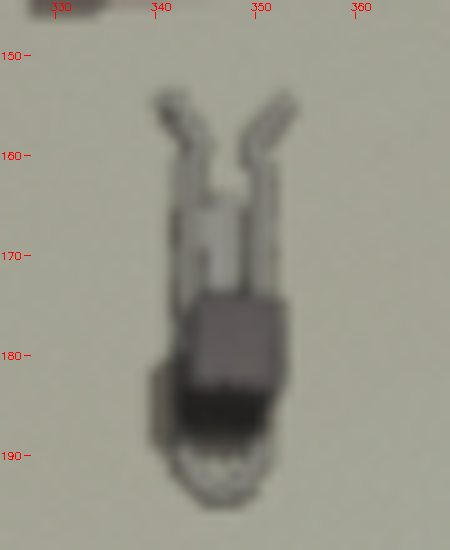

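View pics/c3.png

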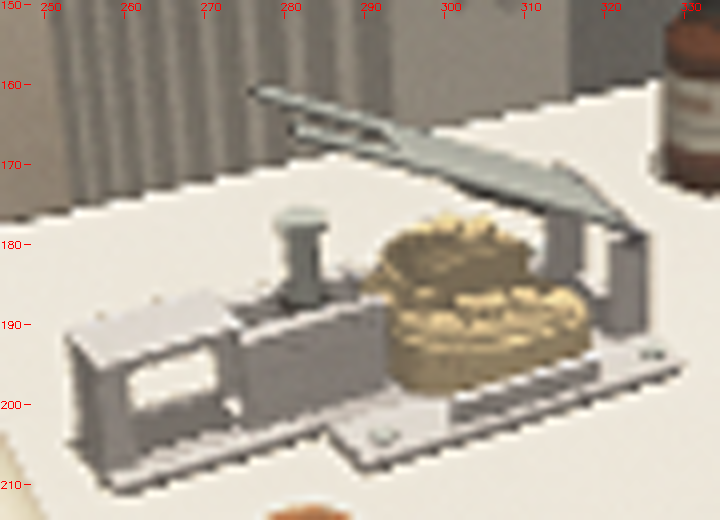

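View pics/c4.png

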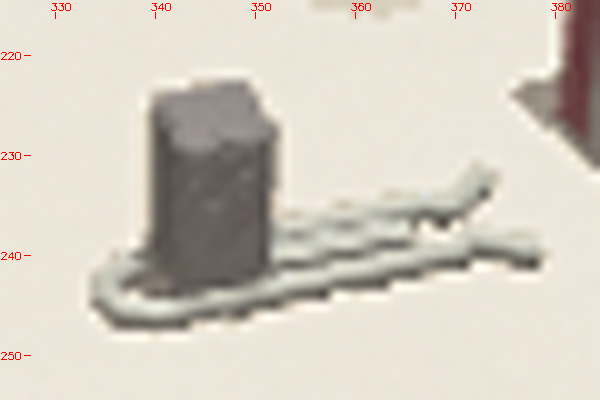

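```bash
python3 - <<'E'
from h import *
np.set_printoptions(precision=4,suppress=True)
def show(l,n,u,v,z): print(l,n,atz(n,u,v,z))
show('pinhead','top',250.3,214.5,.065); show('pinhead','side',281.5,177.3,.065)
show('griptop','top',347.8,178.6,.046); show('griptop','side',345.7,226.2,.046)
for u,v in [(343.5,173.7),(353,173.7),(352,183.5),(342.5,183.5)]: show('gc','top',u,v,.046)
for u,v in [(341,154.5),(353.5,154.5),(346.5,194.5)]: show('clip mouthL,R,tail','top',u,v,.003)
for u,v in [(374,232.5),(379,240),(335,244)]: show('side mouthL,R,tail','side',u,v,.003)
P=cloud('top',np.load('pics/top0.npy')); Q=cloud('side',np.load('pics/side0.npy'))
print('top pin',P[214,250],P[213,249]); print('grip',P[178,347],'side',Q[226,346])
for v,u in [(173,240),(171,250),(180,242),(180,250),(195,245),(195,250),(195,240),(196,254),(208,241),(208,254),(233,256),(245,258),(240,257),(248,258),(245,253),(245,261)]: print('strap/shelf',u,v,P[v,u])
for v,u in [(190,258),(188,268),(165,290),(170,300),(175,310)]: print('side',u,v,Q[v,u])
# shelf cloud
for n,C,s in (('top',P,(slice(220,256),slice(244,268))),('side',Q,(slice(183,200),slice(250,278)))):
    X=C[s].reshape(-1,3); m=abs(X[:,2]-.043)<.006; X=X[m]
    print(n,len(X),X.mean(0),cv2.minAreaRect(X[:,:2].astype(np.float32)*1000))
X=P[148:200,330:362].reshape(-1,3); X=X[(X[:,2]>.035)&(X[:,2]<.06)]; print('grip top',len(X),X.mean(0),cv2.minAreaRect(X[:,:2].astype(np.float32)*1000))
X=Q[215:245,330:362].reshape(-1,3); X=X[(X[:,2]>.042)&(X[:,2]<.055)]; print('grip side',len(X),X.mean(0),cv2.minAreaRect(X[:,:2].astype(np.float32)*1000))
X=P[120:270,222:290].reshape(-1,3)
E
```

```text
pinhead top [0.5321 0.2061 0.065 ]
pinhead side [0.5285 0.2003 0.065 ]
griptop top [0.5922 0.0021 0.046 ]
griptop side [ 0.5898 -0.0021  0.046 ]
gc top [0.6036 0.0098 0.046 ]
gc top [ 0.6017 -0.0099  0.046 ]
gc top [ 0.5809 -0.0054  0.046 ]
gc top [0.5828 0.0142 0.046 ]
clip mouthL,R,tail top [0.6601 0.0062 0.003 ]
clip mouthL,R,tail top [ 0.6575 -0.0213  0.003 ]
clip mouthL,R,tail top [0.5686 0.0044 0.003 ]
side mouthL,R,tail side [0.6607 0.0024 0.003 ]
side mouthL,R,tail side [ 0.6574 -0.0232  0.003 ]
side mouthL,R,tail side [0.5696 0.0034 0.003 ]
top pin [0.5332 0.2066 0.065 ] [0.5355 0.2086 0.0645]
grip [0.5933 0.0037 0.0473] side [ 0.5907 -0.0017  0.046 ]
strap/shelf 240 173 [0.6268 0.2249 0.0434]
strap/shelf 250 171 [0.6286 0.2036 0.0451]
strap/shelf 242 180 [0.6081 0.22   0.0543]
strap/shelf 250 180 [0.6062 0.2035 0.0552]
strap/shelf 245 195 [0.5698 0.2124 0.0781]
strap/shelf 250 195 [0.5683 0.2022 0.08  ]
strap/shelf 240 195 [0.5707 0.2222 0.0781]
strap/shelf 254 196 [0.565  0.1942 0.0822]
strap/shelf 241 208 [0.5408 0.2194 0.0937]
strap/shelf 254 208 [0.5372 0.1937 0.0988]
s
[... 279 characters left out ...]
.2062 0.0422]
side 268 188 [0.4956 0.2045 0.0424]
side 290 165 [0.5562 0.2162 0.0826]
side 300 170 [0.5719 0.1937 0.0772]
side 310 175 [0.5974 0.196  0.0564]
top 310 [0.488  0.2005 0.0422] ((494.13134765625, 201.14242553710938), (66.22462463378906, 24.668560028076172), 4.187069892883301)
side 150 [0.484  0.197  0.0413] ((489.9522705078125, 198.58843994140625), (58.23030090332031, 27.268230438232422), 5.4759345054626465)
grip top 110 [0.5899 0.0016 0.0447] ((590.3029174804688, 1.5115337371826172), (20.793851852416992, 20.47313117980957), 82.80046844482422)
grip side 72 [ 0.5906 -0.0011  0.0446] ((591.3973388671875, 0.7713165283203125), (21.23847007751465, 20.7745304107666), 89.59910583496094)
```

```bash
python3 - <<'E'
from h import *
np.set_printoptions(precision=4,suppress=True)
P=cloud('top',np.load('pics/top0.npy')); Q=cloud('side',np.load('pics/side0.npy'))
for n,C,s in (('top',P,(slice(165,205),slice(230,262))),('side',Q,(slice(158,185),slice(270,326)))):
    X=C[s].reshape(-1,3); 
    if n=='top': m=(X[:,2]>.048)&(X[:,2]<.12)
    else: m=(X[:,2]>.052)&(X[:,2]<.12)&(X[:,0]<.64)&(X[:,1]<.26)
    X=X[m]
    c=X.mean(0); U,S,V=np.linalg.svd(X-c); nr=V[2]*np.sign(V[2][2])
    r=(X-c)@nr; X=X[abs(r)<.005]; c=X.mean(0); U,S,V=np.linalg.svd(X-c); nr=V[2]*np.sign(V[2][2])
    print(n,len(X),c,'normal',nr,'tilt',np.arccos(nr[2]),'yaw deg',np.degrees(np.arctan2(nr[1],nr[0])), cv2.minAreaRect(X[:,:2].astype(np.float32)*1000))
    # x where plane at z=.044 along centerline
    print((c[2]-.044)/np.tan(np.arccos(nr[2])))
# shelf centerline top
for v in range(224,250,3):
    x=P[v,240:272]; m=abs(x[:,2]-.043)<.006; print(v,m.sum(),x[m].mean(0), np.ptp(x[m][:,1]))
E
```

```text
top 456 [0.5865 0.2089 0.068 ] normal [0.4932 0.0519 0.8683] tilt 0.5189494478611025 yaw deg 6.0097463501734385 ((584.1990356445312, 209.0178680419922), (78.49398803710938, 34.13113784790039), 4.617839336395264)
0.04205870817760378
side 53 [0.5726 0.2061 0.0738] normal [ 0.4307 -0.3219  0.8431] tilt 0.5677011937329429 yaw deg -36.77088611059545 ((567.1519165039062, 205.36932373046875), (15.67084789276123, 86.0105209350586), 83.39535522460938)
0.04665317417126962
224 5 [0.5171 0.2037 0.0387] 0.02232500306848989
227 4 [0.5108 0.2037 0.039 ] 0.020390645580262434
230 11 [0.5038 0.2016 0.0425] 0.02056818543302233
233 12 [0.4974 0.2009 0.0435] 0.02242705502159481
236 12 [0.4915 0.2014 0.0427] 0.022389029610482725
239 12 [0.4852 0.1997 0.0428] 0.02230857776092282
242 12 [0.4791 0.2001 0.043 ] 0.021941652947135376
245 12 [0.4729 0.1986 0.0427] 0.021597789955588365
248 12 [0.4669 0.199  0.0425] 0.021993268409328137
```

```bash
python3 - <<'E'
from h import *
np.set_printoptions(precision=4,suppress=True)
o=[np.pi,0,.083+np.pi]
bot.clamp(); print(bot.get_clock())
bot.movep([.588,.207,.12],o); print(bot.get_clock(),bot.get_position(),bot.get_joints(),bot.get_wrist_force())
bot.move_linear([.588,.207,.075],feed=.1); f0=bot.get_wrist_force(); print(bot.get_clock(),f0)
z=.075
while z>.047:
    z-=.004; bot.move_linear([.588-.003*(.075-z)/.03,.207,z],feed=.06); f=bot.get_wrist_force()-f0
    print(round(z,4),bot.get_position(),f,bot.get_clock())
    if f[2]>15: break
im,d=bot.get_image('side'); crop(im,235,150,340,215,7,'pics/c5.png')
E
```

```text
0.8667
2.9417 [0.5877 0.2078 0.1203] [ 0.2811  0.5654  1.4114  0.0001  1.1644 -1.3736] [ 0.6566 -0.8711 -0.0638]
3.5417 [0.432  0.3724 0.5173]
0.071 [0.5877 0.207  0.0712] [-0.5972 -1.1173 -0.4679] 3.7917
0.067 [0.5871 0.207  0.0668] [ 0.1244 -0.9961 -0.8552] 4.0417
0.063 [0.5866 0.2069 0.0626] [ 0.0438 -0.5757 -0.3552] 4.2917
0.059 [0.5862 0.2069 0.0586] [-0.0167 -0.8234 -0.8695] 4.5417
0.055 [0.5858 0.2069 0.0546] [-1.1344  0.7621 -0.6181] 4.7917
0.051 [0.5854 0.207  0.0507] [-0.5331 -0.7453 -0.3756] 5.0417
0.047 [0.585  0.207  0.0466] [-1.1106  0.1098 -0.6692] 5.2917
```

View pics/c5.png

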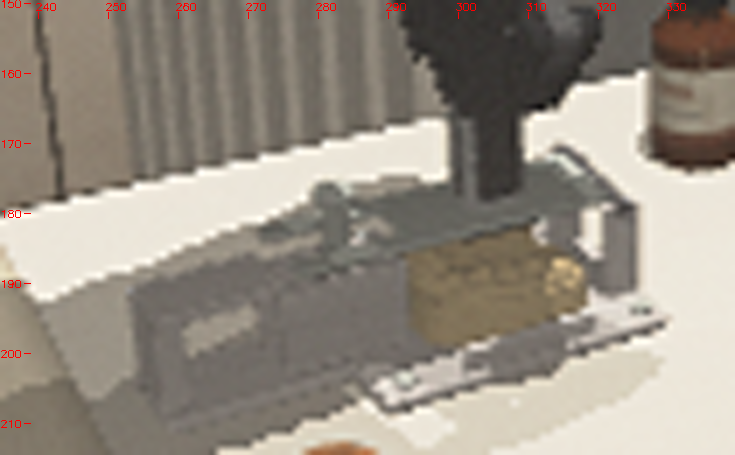

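The strap is almost down and the fork is now around the pin, head near (281,177). I'll press the last few millimetres until the force rises.

```bash
python3 - <<'E'
from h import *
np.set_printoptions(precision=4,suppress=True)
z=.0465; f0=np.array([.43,.37,.52])
while z>.038:
    z-=.001; bot.move_linear([.585,.207,z],feed=.02); f=bot.get_wrist_force()-f0
    print(round(z,4),bot.get_position(),f,bot.get_clock())
    if f[2]>9: break
bot.dwell(.2)
bot.move_linear([.585,.207,.13],feed=.2)
im,d=bot.get_image('side'); crop(im,235,150,340,215,7,'pics/c6.png'); np.save('pics/s6.npy',d); print(bot.get_clock(),bot.get_wrist_force())
E
```

```text
0.0455 [0.585  0.207  0.0454] [-0.5046 -1.2573  0.0021] 5.5917
0.0445 [0.585  0.207  0.0444] [ 0.3231  0.3057 -0.9754] 5.8417
0.0435 [0.585 0.207 0.044] [-4.7739 -2.0273  6.3135] 6.0917
0.0425 [0.5851 0.207  0.0439] [-8.1669 -2.8068 15.4062] 6.3417
7.1833 [ 0.5987  0.1865 -0.6953]
```

View pics/c6.png

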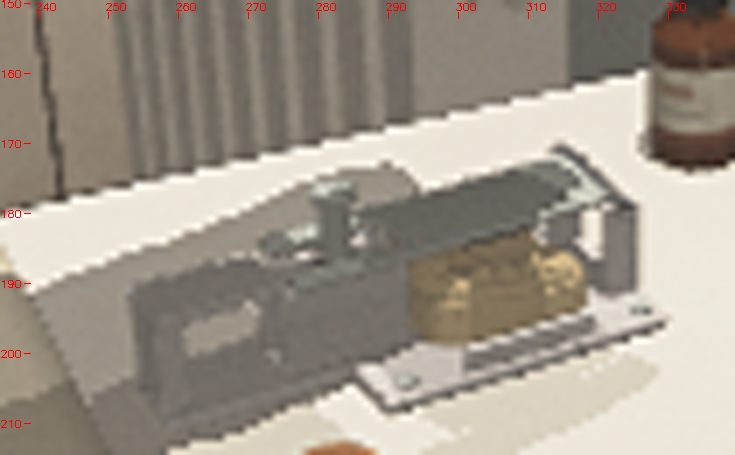

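Strap is down: the force rose at z = 44.0 mm, which matches the given height. Next I'll grasp the clip.

```bash
python3 - <<'E'
from h import *
np.set_printoptions(precision=4,suppress=True)
o=[np.pi,0,np.pi-.14]
bot.open_gripper()
bot.movep([.591,.000,.11],o)
bot.move_linear([.591,.000,.011],feed=.15); print(bot.get_clock(),bot.get_position(),bot.get_wrist_force())
im,d=bot.get_image('side'); crop(im,305,190,400,265,7,'pics/c7.png')
bot.clamp(); print(bot.get_clock(),bot.get_width(),bot.get_position(),bot.get_wrist_force())
im,d=bot.get_image('side'); crop(im,305,190,400,265,7,'pics/c8.png')
E
```

```text
9.6167 [0.5916 0.0003 0.0119] [0.1934 0.1122 1.6853]
10.275 0.22515303549098764 [ 0.5911 -0.      0.0113] [-1.1496  0.4142  3.416 ]
```

View pics/c7.png

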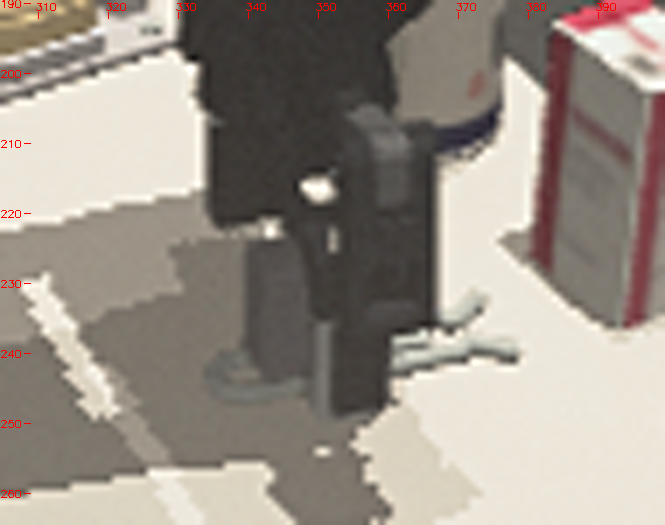

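View pics/c8.png

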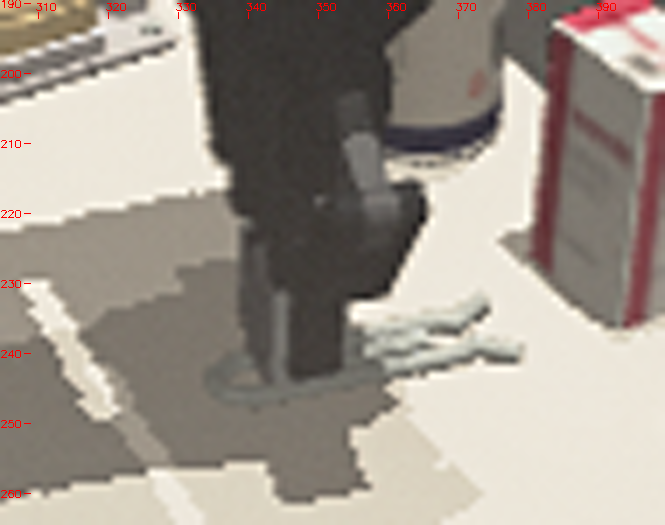

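```bash
python3 - <<'E'
from h import *
np.set_printoptions(precision=4,suppress=True)
bot.move_linear([.591,.0,.10],feed=.2); 
o=[np.pi,0,np.pi+.083]
bot.movep([.4506,.1969,.10],o); 
bot.move_linear([.4506,.1969,.058],feed=.15); bot.dwell(.1)
print(bot.get_clock(),bot.get_width(),bot.get_position(),bot.get_tool_rot(),bot.get_wrist_force())
for n in('side','top'):
    im,d=bot.get_image(n); cv2.imwrite(f'pics/{n}9.png',im[:,:,::-1]); np.save(f'pics/{n}9.npy',d)
    if n=='side': crop(im,240,150,330,215,8,'pics/c9.png')
    else: crop(im,225,165,285,265,6,'pics/c10.png')
E
```

```text
12.4083 0.22699786163392044 [0.4512 0.1967 0.0588] [ 3.1414  0.0009 -3.0593] [-0.1096  0.1241 -0.6367]
```

View pics/c9.png

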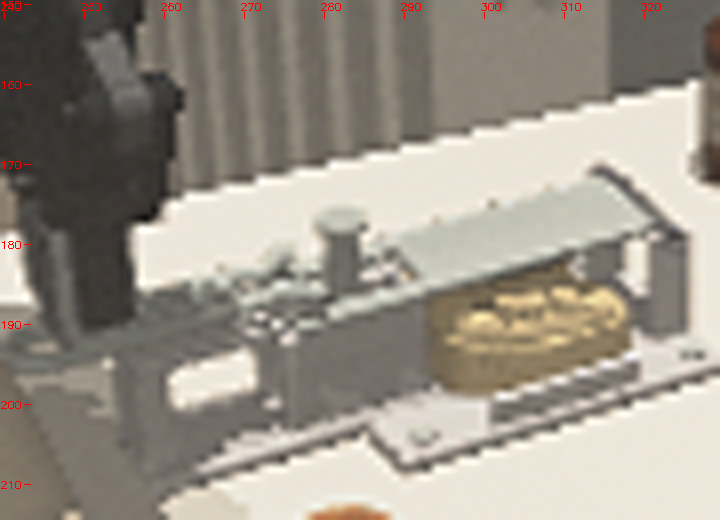

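View pics/c10.png

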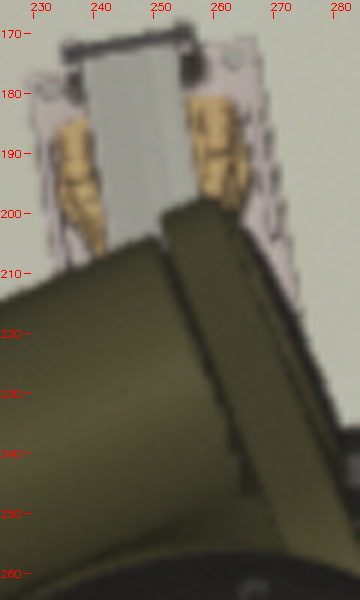

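```bash
python3 - <<'E'
from h import *
im=cv2.imread('pics/side9.png')[:,:,::-1]
crop(im,238,170,300,200,12,'pics/c11.png')
E
```

```text
(no output)
```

View pics/c11.png

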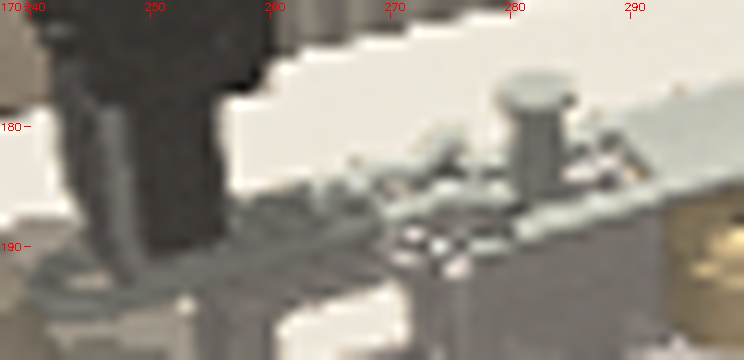

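```bash
cat >> h.py <<'E'
def overlay(im,grip,yaw,under,pin,box,s,name,bias=(-.0015,-.0025,0)):
    u0,v0,u1,v1=box
    o=cv2.resize(im[v0:v1,u0:u1],None,fx=s,fy=s,interpolation=cv2.INTER_CUBIC)[:,:,::-1].copy()
    c,sn=np.cos(yaw),np.sin(yaw); M=np.array([[c,-sn],[sn,c]])
    def pl(pts,z,org,col):
        w=np.c_[np.array(pts)@M.T+org,np.full(len(pts),z)]+np.array(bias)
        q=((proj('side',w)-[u0,v0]+.5)*s).astype(np.int32); cv2.polylines(o,[q],False,col,1)
    for g in (1,-1): pl([(-.025,0),(-.018,g*.011),(.035,g*.011),(.050,g*.011),(.056,g*.0055),(.066,g*.0125),(.069,g*.0155)],under+.006,grip,(0,0,255))
    pl([(-.011,-.01),(.011,-.01),(.011,.01),(-.011,.01),(-.011,-.01)],under+.046,grip,(0,255,255))
    a=np.linspace(0,6.3,20); 
    pl(np.c_[.0075*np.cos(a),.0075*np.sin(a)],.065,pin,(0,255,0)); pl(np.c_[.005*np.cos(a),.005*np.sin(a)],.044,pin,(255,0,0))
    cv2.imwrite(name,o)
E
python3 - <<'E'
from h import *
im=cv2.imread('pics/side9.png')[:,:,::-1]
overlay(im,np.array([.4512,.1967]),.083,.0475,np.array([.5303,.2035]),(238,170,300,200),12,'pics/c12.png')
im=cv2.imread('pics/side0.png')[:,:,::-1]
overlay(im,np.array([.591,.0]),-.14,0,np.array([.5303,.2035]),(325,215,385,255),12,'pics/c13.png')
E
```

```text
(no output)
```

View pics/c12.png

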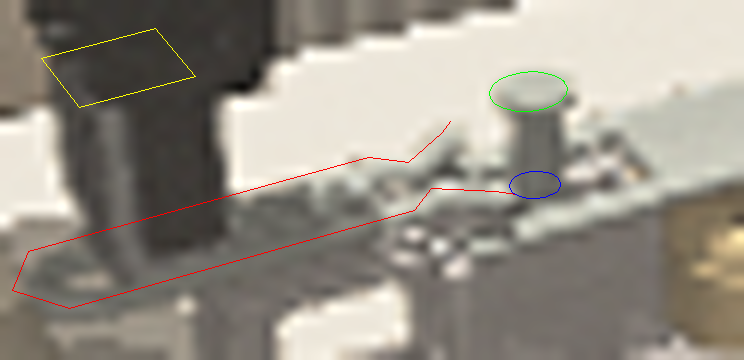

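View pics/c13.png

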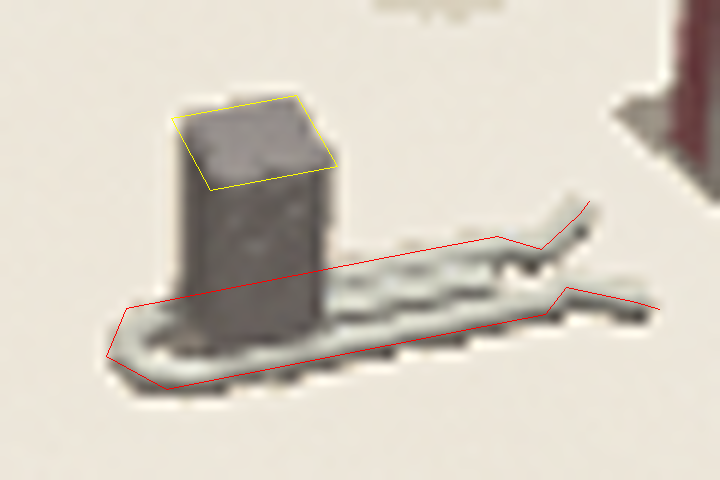

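The overlay fits the pin, and the clip sits about 2–3 mm towards −y of plan, which is side-camera bias. I'll shift +2.3 mm in y, lower, bring the mouth around the pin without touching it, and look again.

```bash
python3 - <<'E'
from h import *
np.set_printoptions(precision=4,suppress=True)
o=[np.pi,0,np.pi+.083]
bot.move_linear([.4506,.1992,.0562],o,feed=.05)
f0=np.mean([bot.get_wrist_force() for _ in range(5)],0)
bot.move_linear([.4506+.008,.1992+.0007,.0562],o,feed=.03); bot.dwell(.1)
print(bot.get_clock(),bot.get_position(),bot.get_tool_rot(),f0,bot.get_wrist_force())
im,d=bot.get_image('side'); cv2.imwrite(f'pics/side14.png',im[:,:,::-1])
p=bot.get_position()
crop(im,238,170,300,205,12,'pics/c14.png')
overlay(im,p[:2],.083,p[2]-.0113,np.array([.5303,.2055]),(238,170,300,205),12,'pics/c15.png',bias=(-.0015,-.0048,0))
E
```

```text
13.275 [0.4585 0.1999 0.0561] [-3.1416 -0.0001 -3.0586] [-0.0481 -0.1529 -0.1467] [-0.0616  0.0019 -0.3075]
```

View pics/c14.png

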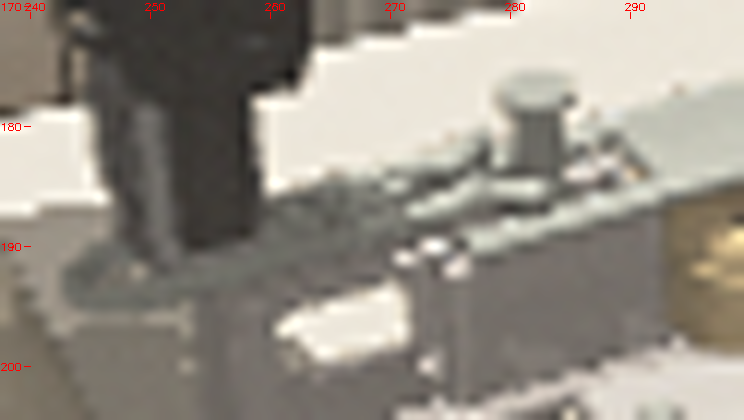

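View pics/c15.png

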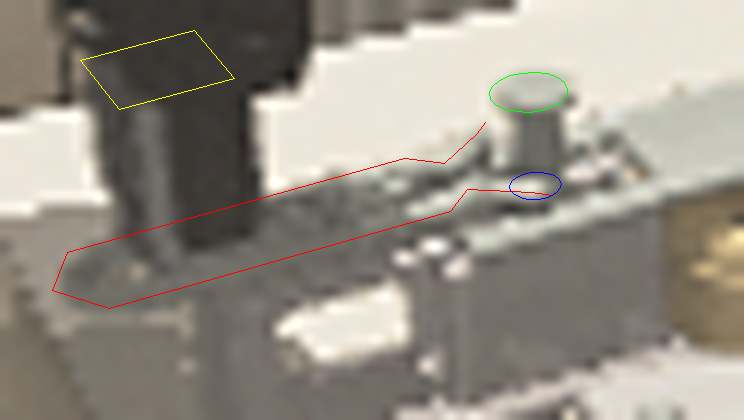

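The mouth straddles the pin, with tips at about (278,181) and (283,185) and the pin at (282,184). I'll push in small steps and watch the force.

```bash
cat > push.py <<'E'
from h import *
import sys,json
np.set_printoptions(precision=4,suppress=True)
o=[np.pi,0,np.pi+.083]; ax=np.array([np.cos(.083),np.sin(.083),0]); lat=np.array([-ax[1],ax[0],0])
f0=np.array([-.05,-.15,-.2])
def push(base,s,smax,stop,step=None):
    fs=0; pk=0
    while s<smax:
        s+= step or (.001 if fs<3 else .0004)
        bot.move_linear(base+ax*s,o,feed=.03); F=bot.get_wrist_force()-f0; fs=-F@ax; p=bot.get_position()
        print(f"s={s*1e3:.1f} act={(p-base)@ax*1e3:.2f} lat={(p-base)@lat*1e3:.2f} f={fs:.2f} fl={F@lat:.2f} fz={F[2]:.2f} t={bot.get_clock():.2f}")
        pk=max(pk,fs)
        if fs>stop or abs(F@lat)>6 or (pk>5 and fs<pk*.5): break
    return s
E
python3 - <<'E'
from push import *
base=np.array([.4586,.1991,.0562])
s=push(base,0,.045,9)
E
```

```text
s=1.0 act=1.04 lat=-0.06 f=-0.15 fl=-0.71 fz=-0.86 t=13.57
s=2.0 act=2.04 lat=-0.01 f=-0.15 fl=0.04 fz=-0.59 t=13.82
s=3.0 act=3.04 lat=0.02 f=0.51 fl=0.09 fz=-0.76 t=14.07
s=4.0 act=4.07 lat=-0.01 f=0.52 fl=0.86 fz=0.13 t=14.32
s=5.0 act=5.05 lat=-0.00 f=-0.67 fl=-0.02 fz=-0.20 t=14.57
s=6.0 act=6.07 lat=-0.02 f=0.44 fl=-0.43 fz=0.13 t=14.82
s=7.0 act=7.06 lat=-0.02 f=0.12 fl=-0.12 fz=-0.89 t=15.07
s=8.0 act=8.03 lat=0.01 f=0.13 fl=-0.09 fz=-0.73 t=15.32
s=9.0 act=9.02 lat=-0.03 f=-1.05 fl=0.76 fz=-0.38 t=15.57
s=10.0 act=9.93 lat=-0.08 f=-0.06 fl=-1.65 fz=-1.30 t=15.82
s=11.0 act=11.00 lat=-0.04 f=0.57 fl=-1.24 fz=-1.43 t=16.07
s=12.0 act=12.04 lat=-0.02 f=-0.08 fl=-1.24 fz=-0.46 t=16.32
s=13.0 act=13.06 lat=-0.02 f=0.79 fl=-1.20 fz=-1.65 t=16.57
s=14.0 act=14.08 lat=0.01 f=1.23 fl=-1.36 fz=-1.49 t=16.82
s=15.0 act=15.05 lat=-0.01 f=1.69 fl=-1.07 fz=-0.94 t=17.07
s=16.0 act=16.07 lat=-0.01 f=1.07 fl=-0.56 fz=-0.80 t=17.32
s=17.0 act=17.07 lat=0.01 f=1.58 fl=-1.19 fz=-1.06 t=17.57
s=18.0 act=18.05 lat=0.01 f=0.57 fl=-1.64 fz=-1.02 t=17.82
s=19.0 act=19.06 lat=-0.01 f=1.40 fl=-0.76 fz=-0.14 t=18.07
s=20.0 act=20.04 lat=-0.03 f=2.51 fl=-1.42 fz=-0.28 t=18.32
s=21.0 act=20.86 lat=-0.09 f=2.26 fl=-2.39 fz=-1.94 t=18.57
s=22.0 act=21.59 lat=-0.06 f=4.67 fl=-2.14 fz=-1.30 t=18.82
s=22.4 act=21.79 lat=-0.02 f=5.92 fl=-2.25 fz=-0.54 t=19.07
s=22.8 act=22.01 lat=-0.03 f=5.67 fl=-1.84 fz=-0.14 t=19.32
s=23.2 act=22.39 lat=-0.04 f=5.45 fl=-2.09 fz=-2.34 t=19.57
s=23.6 act=23.11 lat=-0.01 f=4.77 fl=-2.05 fz=-1.67 t=19.82
s=24.0 act=23.85 lat=0.01 f=4.08 fl=-1.82 fz=0.15 t=20.07
s=24.4 act=24.21 lat=-0.02 f=4.94 fl=-1.21 fz=0.15 t=20.32
s=24.8 act=25.00 lat=0.00 f=3.12 fl=-2.42 fz=0.07 t=20.57
s=25.2 act=25.36 lat=0.01 f=0.07 fl=-1.62 fz=-1.99 t=20.82
```

```bash
python3 - <<'E'
from push import *
base=np.array([.4586,.1991,.0562])-lat*.0005
s=push(base,.0252,.034,8,step=.0005)
im,d=bot.get_image('side'); cv2.imwrite(f'pics/side16.png',im[:,:,::-1])
crop(im,238,165,308,205,11,'pics/c16.png')
E
```

```text
s=25.7 act=25.61 lat=0.07 f=2.31 fl=0.07 fz=-1.08 t=21.07
s=26.2 act=26.78 lat=0.10 f=-1.22 fl=-0.76 fz=-3.00 t=21.32
s=26.7 act=27.07 lat=0.02 f=-1.19 fl=-0.22 fz=-0.61 t=21.57
s=27.2 act=27.34 lat=0.01 f=-0.90 fl=-0.87 fz=-0.29 t=21.82
s=27.7 act=27.80 lat=0.01 f=-1.13 fl=-0.71 fz=-0.27 t=22.07
s=28.2 act=28.22 lat=0.01 f=-2.09 fl=-0.41 fz=-0.04 t=22.32
s=28.7 act=28.71 lat=-0.02 f=-1.17 fl=-0.46 fz=-1.88 t=22.57
s=29.2 act=29.22 lat=-0.00 f=-2.27 fl=0.64 fz=-0.86 t=22.82
s=29.7 act=29.73 lat=-0.03 f=-1.78 fl=-0.07 fz=-0.82 t=23.07
s=30.2 act=30.09 lat=-0.01 f=1.11 fl=0.10 fz=0.11 t=23.32
s=30.7 act=30.63 lat=-0.00 f=0.79 fl=-0.71 fz=-0.60 t=23.57
s=31.2 act=31.21 lat=0.01 f=1.21 fl=0.11 fz=-0.41 t=23.82
s=31.7 act=31.73 lat=-0.00 f=1.44 fl=-0.77 fz=-1.02 t=24.07
s=32.2 act=32.21 lat=0.01 f=0.36 fl=-1.09 fz=-0.94 t=24.32
s=32.7 act=32.56 lat=-0.02 f=3.20 fl=-0.29 fz=-0.42 t=24.57
s=33.2 act=32.81 lat=0.02 f=6.01 fl=-0.39 fz=0.53 t=24.82
s=33.7 act=33.01 lat=-0.01 f=7.04 fl=0.36 fz=0.81 t=25.07
s=34.2 act=33.22 lat=-0.02 f=9.39 fl=-0.15 fz=3.45 t=25.32
```

View pics/c16.png

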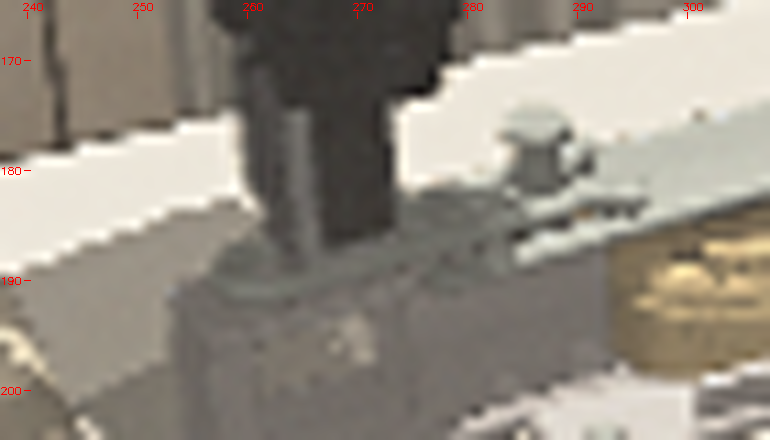

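The force dropped past the bulge (s≈25) and then rose at the tongue. In the image the tips are about 9 px past the pin, as they should be when seated. I'll relieve the push, release and check.

```bash
python3 - <<'E'
from push import *
base=np.array([.4586,.1991,.0562])-lat*.0005
bot.move_linear(base+ax*.0329,o,feed=.03); print(bot.get_wrist_force(),bot.get_position())
bot.open_gripper(); print(bot.get_wrist_force(),bot.get_clock())
bot.move_linear(base+ax*.0329+[0,0,.08],o,feed=.15)
im,d=bot.get_image('side'); cv2.imwrite('pics/side17.png',im[:,:,::-1]); crop(im,245,165,315,205,11,'pics/c17.png')
bot.movep([.40,.42,.25],o); 
im,d=bot.get_image('top'); cv2.imwrite('pics/top17.png',im[:,:,::-1]); np.save('pics/top17.npy',d); crop(im,225,160,285,260,6,'pics/c18.png')
print(bot.get_wrist_force(),bot.get_clock())
E
```

```text
[-3.9899 -0.8898 -0.8503] [0.4912 0.2013 0.056 ]
[0.4703 0.7711 0.212 ] 26.275
[-0.649  -0.0135 -0.0181] 28.0833
```

View pics/c17.png

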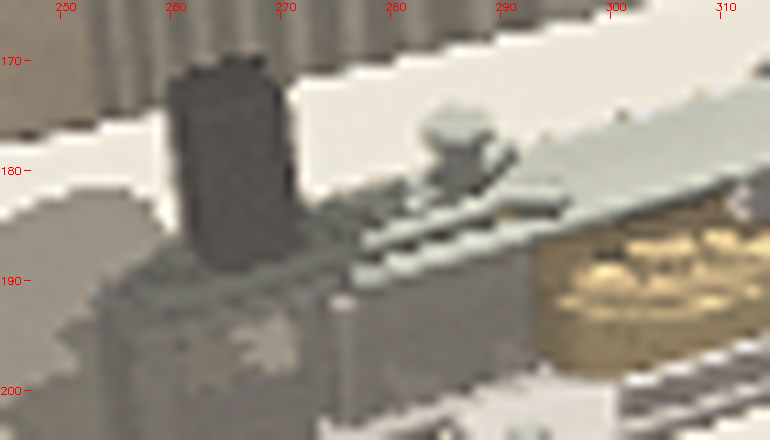

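View pics/c18.png

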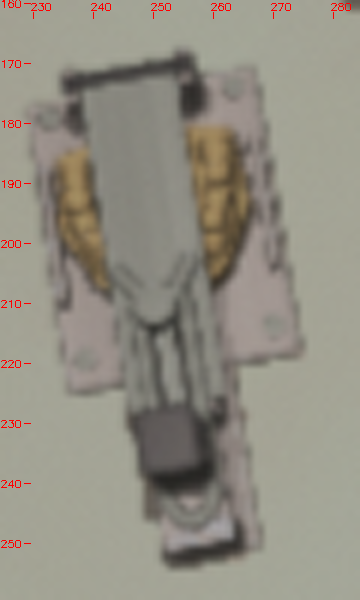

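View pics/top17.png

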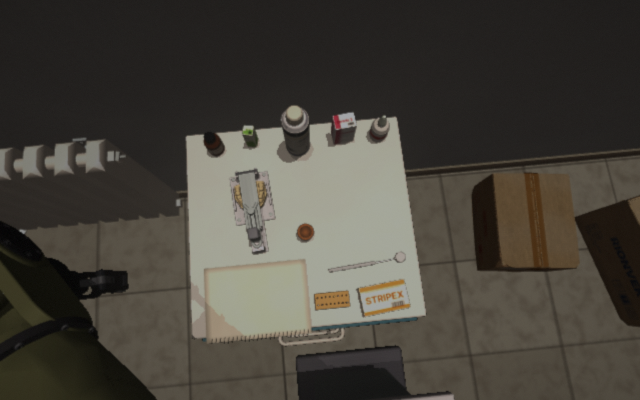

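```bash
python3 - <<'E'
from h import *
np.set_printoptions(precision=4,suppress=True)
im=cv2.imread('pics/top17.png')[:,:,::-1]; crop(im,232,192,272,252,10,'pics/c19.png')
P=cloud('top',np.load('pics/top17.npy'))
X=P[220:245,240:268].reshape(-1,3); X=X[(X[:,2]>.083)&(X[:,2]<.1)]; print('grip top',len(X),X.mean(0),cv2.minAreaRect(X[:,:2].astype(np.float32)*1000))
X=P[195:220,238:265].reshape(-1,3); X=X[(X[:,2]>.058)&(X[:,2]<.075)]; print('pin head',len(X),X.mean(0),cv2.minAreaRect(X[:,:2].astype(np.float32)*1000))
print('strap',P[180,246],P[190,248],P[200,250], 'wire',P[236:248,255])
print('side pin',atz('side',285.8,175.3,.065),'grip',atz('side',265.3,171.0,.090))
E
```

```text
grip top 124 [0.4901 0.2007 0.0887] ((490.7384338378906, 200.91018676757812), (21.98246955871582, 21.545734405517578), 8.463990211486816)
pin head 44 [0.5411 0.2052 0.0646] ((541.0013427734375, 205.34840393066406), (14.116087913513184, 12.58636474609375), 84.71135711669922)
strap [0.6103 0.2133 0.0438] [0.5886 0.2105 0.0431] [0.5667 0.2076 0.0443] wire [[0.4842 0.1962 0.0915]
 [0.4827 0.1968 0.0883]
 [0.4809 0.197  0.0876]
 [0.4805 0.1984 0.0773]
 [0.4804 0.2002 0.0641]
 [0.4814 0.203  0.0432]
 [0.4794 0.2031 0.0431]
 [0.4775 0.2034 0.042 ]
 [0.4747 0.2028 0.0481]
 [0.4725 0.2027 0.0496]
 [0.4703 0.2027 0.0509]
 [0.4684 0.2028 0.0506]]
side pin [0.5405 0.2047 0.065 ] grip [0.4922 0.201  0.09  ]
```

View pics/c19.png

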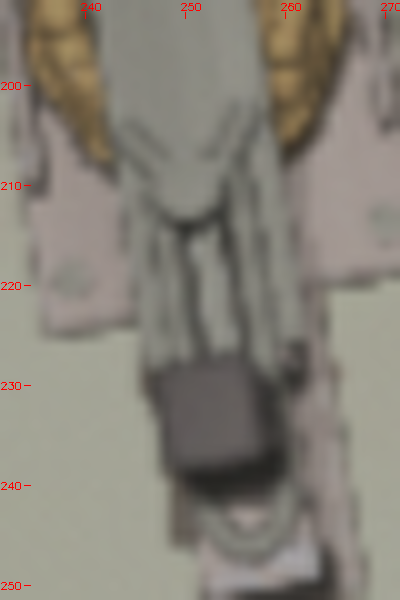

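Grip to pin head measures 50–51 mm from the top camera and 48 mm from the side, against 50 mm nominal. The strap surface is at 43–44 mm, the clip is flat, and the other things haven't moved. Handing in.

```bash
python3 - <<'E'
from workcell import bot
bot.dwell(.2); print(bot.get_clock(),bot.get_wrist_force()); bot.hand_in()
E
```

```text
28.2833 [-0.71499474 -0.14652485 -0.1949546 ]
the job is handed in; nothing more can be done
```

I pressed the strap down onto the pin, pushed the clip on by its grip until it snapped home, let go, and handed the job in at 28.3 s. The system reports no verdict, so what follows is from my own readings.

- **Strap:** The force rose to 15 N when it bottomed out at 44.0 mm, the given height. Afterwards the camera depth put its surface at 43–44 mm.
- **Clip:** The pin slid, the force peaked at about 6 N at the bulge and dropped, then rose at the tongue. I stopped there at a reading of 9.4 N. The 22 N limit was not approached in any reading.
- **Final fit:** The clip lies flat. Its length is within about 4° of the pushing direction. The grip is out over the shelf side, about 95 mm from the strap pad (limit 80 mm).
- **Release:** The gripper is open and well clear of everything. In the last top picture the dish, mirror and spray can stand where they were.

**Checks that disagreed:**
- **Bulge force:** The 6 N peak is below the stated 8–12 N. The force was only read at each step, so the true peak may have been missed.
- **Camera offset:** The two cameras were up to about 5 mm apart sideways at first, so I aligned clip and pin in the same picture.
- **Grip to pin:** The distance came out at 50–51 mm from the top camera and 48 mm from the side, against 50 mm nominal. Both are within the 3.5 mm tolerance.

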